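Set the comb height on a gel-casting stand with a gauge blade

ROBOT

A 7-joint arm with a two-finger parallel gripper is mounted at the origin on the work surface. World frame = base frame: x ahead of the robot, y to its left, z up, the work surface at z = 0. Lengths are in m, angles in rad, forces in N, time in s.
With the tool pointing down it reaches from about 0.35 to 0.9 m from the base axis. Payload 8.1 kg.
Tool frame: the origin (TCP) lies at the very end of the fingers, on their centre line; the grasp point (between the pads) lies 19 mm behind it; z points along the fingers, y is the line along which they close (so a half turn about z gives the same grasp; the last joint's range is limited). The gripper opens to 92 mm and grips with 3 to 60 N. Pads are 19 mm wide; open, the fingers measure 130 mm over their backs; the gripper's body (75 mm by 190 mm) begins 47 mm behind the grasp point.
Start: joints at [1.107, 0.434, 0.025, 1.573, -0.012, 1.134, -0.075], TCP at [0.221, -0.585, 0.227] pointing down, gripper open.
Joint ranges: [-2.62, 2.62], [-0.44, 2.09], [-1.27, 1.32], [0.08, 2.57], [-1.32, 4.46], [0.12, 2], [-2.74, 2.74]. Speed limits (rad/s): [2.22, 2.22, 3.01, 3.01, 3.14, 3.14, 3.14].

INTERFACE

Orientations are given as a rotation vector (axis times angle).
In Python, from cell import arm gives the robot as it stands.
- The arm moves only by the tool carry_out, never from a script. Its argument "commands" is a list of rows, each a list of 7 numbers: the opening, from 0 (shut) to 1 (fully open), then the shift along the tool's x, y, z each as a share of 0.025 m, from -1 to 1, then the turn, a rotation vector about the tool's x, y, z each as a share of 0.1 rad, from -1 to 1. A call has 1 to 8 rows; each row shifts and turns the commanded pose from where the row before left it, along the tool's axes as they then stand; what a row does not reach is not made up. A row lasts 1/10 s, in which the tool goes at most 50 mm and 8.59 degrees, less where a joint would pass 70% of its speed; a pose out of reach is approached as far as the arm can. A call with a number of a shift or a turn outside -1 to 1 is refused whole. A call with a gripper value outside its range is refused whole. The fingers move at their own pace and stop on an object; "squeeze" is the grip in N (left out, the last holds). Time passes only in rows, so rows that do not move let the fingers close. It gives the time, the measured TCP pose, the force, the opening and the grip force at its end, in the units of the state.
- arm.observe(): the state, without advancing time (a new reading comes with each control period).
- arm.get_image(name): name is "scene" or "side" or "wrist"; returns a dict with "pixels" (384x512x3 uint8, red, green, blue), "range_z" (384x512 float32, m along the optical axis (not along the pixel's ray), 0 where there is no reading), "mtx" (3x3 intrinsics, pixels), "R" (3x3) and "t" (3): a world point X has camera coordinates R X + t; the wrist camera has in their place "tool_from_camera" (4x4, takes a point from camera to tool coordinates, whose origin is the TCP and whose axes are the flange's). Camera axes: x right, y down, z forward; pixel columns grow to the right and rows downward; lengths in m; the calibration is good to about 2 mm. A picture is of the moment at which its call begins: read the wrist's pose just before it.
- arm.sign_off(): hands the job in; it is judged then, once.
The state is a dict: "clock": time; "joints": joint angles; "dq": joint speeds; "joint_efforts": joint torques, N m; "position": TCP position; "ee_rot": TCP orientation; "force": force on the tool from outside, world axes, zero at the start; "ft_torque": the same for the moment, N m; "width": opening from 0.0 (shut) to 1.0 (fully open); "gripper_force": force on a finger pad.
Only numpy, scipy, OpenCV 4.12 (cv2) and the standard library are available. Lean on these libraries where they do the work, as an engineer would, in place of code of your own. Each camera call takes 0.05 s, during which the arm holds its last target. There are 200 camera calls.

TASK

Slide the blade of the yellow-handled gauge, centred and straight, flat on the black bed in under the raised green comb of the gel-casting stand, from the robot's side, until the black line across the blade is level with the comb's front face. Let go of it there, then press the comb down by its blue top until it rests on the blade. Leave the red-handled gauge and the other loose things on the bench where they are.

Things in the scene. Friction and masses are not known exactly. Their poses are not given: they have to be found in the camera images.
- gauge: The gauge to use: aluminium blade 145 long (x) x 40 wide (y) x 6 mm thick; upright YELLOW handle near its rear, 36 (x) x 16 (y) x 40 mm tall, from 6 to 46 mm above the underside, centred at x = -52.5 mm. About 120 g. Origin: centre of the underside; x points to the tip (x = +72.5 mm), z up. Starts on the bench left or right of the stand, tip away from the robot.
- gauge_line (a point): Centre of the 4 mm black line across the yellow-handled gauge's blade, 50 mm behind the tip (gauge x = +22.5 mm), at the level of the underside. Axes as the gauge.
- stand: Gel-casting stand, fixed. Black bed 200 (x) x 140 (y) mm, top 12 mm above the bench. Two white posts on it, 26 (x) x 14 (y) mm, 84 mm above the bench with brass caps, at x = +25, y = +-40 mm, 66 mm clear between them; the green comb hangs between. Origin: centre of the bed's underside; x points away from the robot, the way the gauge goes in.
- mouth (a point): Point on the bed's top surface straight under the middle of the comb's front face (stand x = +20 mm, y = 0, 12 mm above the bench). Axes as the stand: the gauge enters along +x; the bed reaches 120 mm in front of this point.
- comb (a joint): Height slide of the green comb, m: 0 = fully raised, teeth 16 mm above the bed; grows as it is pushed down (gap = 0.016 - value), ends at 0.014. Starts between 0 and 0.003; reads 0.010 with the teeth on the 6 mm blade. Stays where left; about 4 N moves it down. Comb 10 mm thick (x), 62 mm wide (y).
- comb_top (a point): Centre of the top face of the comb's blue press bar, 18 (x) x 50 (y) mm, 16 mm tall; 88 mm above the bench when fully raised. It moves with the comb.
- gauge_red: A thicker gauge, not to be used: same shape with a RED handle, blade 10 mm thick. Origin: centre of the underside, x to the tip.
- rack: Blue open tube rack, 130 x 85 x 35 mm, loose bystander. Origin: centre of the underside.
- bottle: Glass bottle with a blue cap, 76 mm diameter, 150 mm tall, loose bystander. Origin: centre of the underside.
- jar: Glass jar with an orange cap, 60 mm diameter, 100 mm tall, loose bystander. Origin: centre of the underside.
- spare_comb: Spare green comb lying flat, about 45 x 130 x 6 mm, loose bystander. Origin: underside of its back strip.
Not all that is in view belongs to the job. Leave any purple or turquoise look-alike of the gauge alone.

How it is judged:
By the outcome, as a careful person would: the job done as asked, in the order asked, and still so for the second after the job is handed in, with the robot touching nothing.
It also fails if it takes over 48 s, if anything falls off the work surface, if the arm or the gripper's body presses on something with over 40 N, if the wrist force passes 120 N, or if a joint passes its speed limit or range.

## Working session

There is one attempt and no reset: what is moved stays moved. The work goes in short steps, Python scripts to look and compute and a tool call to move; the robot and the scene stay as the last step left them, time stands still between calls to the robot, and variables do not carry over. Pictures are saved under pics/ and viewed, at most 13 in all, crops included, and the job is handed in when it is done.

Besides the shell and the picture viewer there is one more tool, called after "Call:" by a JSON object that holds its "fn" and its "kwargs". carry_out: Moves the arm, as the interface text tells. Shift numbers are shares of 0.025 m and turn numbers shares of 0.1 rad, none past 1 either way. Its arguments: {"type":"object","properties":{"commands":{"type":"array"},"squeeze":{"type":"number"}},"required":["commands"]}

```bash
mkdir -p pics; ls; cat > h.py <<'E'
import numpy as np, cv2
from cell import arm
from scipy.spatial.transform import Rotation as R
def shot(n):
    o=arm.observe(); return arm.get_image(n),o
def save(p,f): cv2.imwrite('pics/'+f,cv2.cvtColor(p,cv2.COLOR_RGB2BGR))
def world(im,o=None):
    """per-pixel world points from range image"""
    z=im['range_z']; h,w=z.shape; u,v=np.meshgrid(np.arange(w),np.arange(h))
    K=im['mtx']; c=np.stack([(u-K[0,2])/K[0,0]*z,(v-K[1,2])/K[1,1]*z,z],-1)
    if 'R' in im: return (c-im['t'])@im['R']
    T=im['tool_from_camera']; c=c@T[:3,:3].T+T[:3,3]
    return R.from_rotvec(o['ee_rot']).apply(c.reshape(-1,3)).reshape(h,w,3)+o['position']
E
python3 - <<'E'
from h import *
a,o=shot('scene'); b,_=shot('side')
print(o)
save(a['pixels'],'scene1.png'); save(b['pixels'],'side1.png')
np.savez('s.npz',a=a['pixels'],aw=world(a),b=b['pixels'],bw=world(b))
E
```

```text
pics
{'clock': 0.0, 'joints': array([ 1.10740576,  0.43521769,  0.02499015,  1.57411228, -0.0116185 ,
        1.13403003, -0.07511846]), 'dq': array([ 0.00106977,  0.00136059,  0.00100953, -0.00034171, -0.00046048,
       -0.00034305,  0.00057089]), 'joint_efforts': array([ 1.35015085e-03, -6.67848444e+01,  9.86019373e-01, -3.14460611e+01,
       -6.02153759e-02,  4.29749815e-02,  1.45324602e-04]), 'position': array([ 0.22038685, -0.58428512,  0.22594261]), 'ee_rot': array([-3.08910496e+00, -5.63206064e-01,  6.66809774e-04]), 'force': array([ 0.15622686, -0.71549501, -0.61603076]), 'ft_torque': array([-0.02052119, -0.01325588,  0.02053632]), 'gripper_force': 0.0, 'width': 0.9960843826653684}
```

View pics/scene1.png

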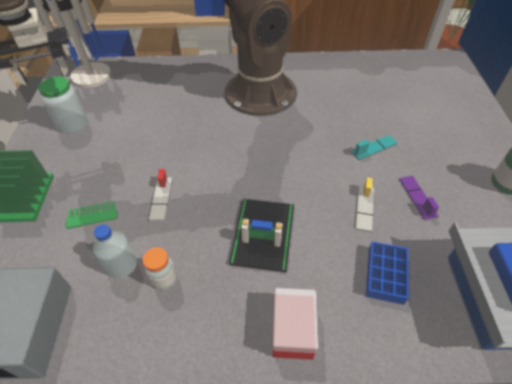

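View pics/side1.png

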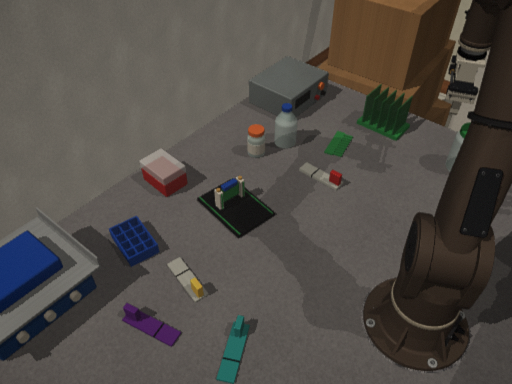

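The scene view shows the stand at (263,235), the yellow gauge at (367,203) with its handle at (369,187) on the robot's left, and the red gauge at (161,195). In the side view the yellow gauge is at (187,279) and the stand at (236,205).

```bash
python3 - <<'E'
from h import *
d=np.load('s.npz')
for k in 'ab':
    p=d[k]; W=d[k+'w']; hsv=cv2.cvtColor(p,cv2.COLOR_RGB2HSV); H,S,V=hsv.transpose(2,0,1)
    box={'a':(340,170,390,235),'b':(155,245,215,310)}[k]
    sb={'a':(225,190,300,275),'b':(190,165,280,240)}[k]
    def st(n,m,bx,zr):
        mm=np.zeros(m.shape,bool); x0,y0,x1,y1=bx; mm[y0:y1,x0:x1]=m[y0:y1,x0:x1]
        mm&=(W[...,2]>zr[0])&(W[...,2]<zr[1]); q=W[mm]
        if len(q)<3: print(k,n,'few',len(q));return
        r=cv2.minAreaRect((q[:,:2]*1000).astype(np.float32))
        print(k,n,len(q),'mean',q.mean(0).round(4),'rect',np.round(r[0],1),np.round(r[1],1),round(r[2],1),'z',np.percentile(q[:,2],[5,50,95]).round(4))
    st('yel',(H>18)&(H<35)&(S>120),box,(.0,.1))
    st('yeltop',(H>18)&(H<35)&(S>120),box,(.041,.1))
    st('blade',(S<60)&(V>130),box,(.003,.012))
    st('bluebar',(H>100)&(H<130)&(S>120)&(V>60),sb,(.05,.12))
    st('bluetop',(H>100)&(H<130)&(S>120)&(V>60),sb,(.08,.12))
    st('posts',(H<30)&(S<150)&(V>120),sb,(.03,.12))
    st('bed',(V<60)|((H>40)&(H<80)),sb,(.008,.016))
    st('bench',(V>60),box,(-.01,.003))
E
python3 - <<'E'
import cv2
a=cv2.imread('pics/scene1.png');b=cv2.imread('pics/side1.png')
A=cv2.resize(a[165:285,220:400],None,fx=4.4,fy=4.4,interpolation=2)[:,:800]
cv2.imwrite('pics/c.png',A)
E
```

```text
a yel 89 mean [0.4708 0.2755 0.041 ] rect [465.4 277.1] [15.  36.3] 73.4 z [0.0216 0.0449 0.0482]
a yeltop 62 mean [0.4668 0.2768 0.0459] rect [465.4 277.1] [15.  36.3] 73.4 z [0.043  0.0458 0.0485]
a blade 673 mean [0.5204 0.2646 0.0059] rect [492.5 269.4] [130.1 230.8] 80.9 z [0.0032 0.0059 0.0088]
a bluebar 173 mean [ 0.6168 -0.0138  0.084 ] rect [615.4 -13.8] [50.5 19.5] 78.0 z [0.0772 0.0846 0.0874]
a bluetop 153 mean [ 0.6161 -0.0139  0.0849] rect [615. -14.] [49.8 19.1] 78.6 z [0.0815 0.0851 0.0875]
a posts 225 mean [ 0.6205 -0.0141  0.0671] rect [614.5 -12.9] [92.6 30.7] 80.1 z [0.0355 0.0746 0.0845]
a bed 1988 mean [ 0.5881 -0.0077  0.0121] rect [590.3  -9.1] [138.1 199. ] 80.5 z [0.0097 0.012  0.0144]
a bench 2423 mean [4.881e-01 2.711e-01 1.000e-04] rect [487.5 275.6] [140.5 238.4] 81.0 z [-0.0024  0.0001  0.0024]
b yel 164 mean [0.4589 0.2811 0.0343] rect [462.1 278.8] [16.6 37.1] 75.4 z [0.0116 0.0398 0.0478]
b yeltop 80 mean [0.4618 0.2789 0.0453] rect [462.9 278.6] [16.6 35.5] 75.1 z [0.0426 0.045  0.0489]
b blade 322 mean [0.5396 0.2606 0.006 ] rect [515.3 264.8] [ 38.5 141.6] 75.9 z [0.0037 0.006  0.0087]
b bluebar 88 mean [ 0.612  -0.0101  0.084 ] rect [611.1 -11.4] [46.8 20.6] 79.3 z [0.0771 0.0844 0.0881]
b bluetop 77 mean [ 0.6118 -0.0115  0.0849] rect [611.1 -11.4] [46.8 20.6] 79.3 z [0.0819 0.0849 0.0882]
b posts 88 mean [0.6158 0.0079 0.0647] rect [614.  -11.9] [93.4 24.5] 80.9 z [0.0342 0.0737 0.0832]
b bed 1647 mean [0.5664 0.0026 0.0118] rect [588.5  -9.3] [143.1 204. ] 79.7 z [0.0089 0.0117 0.0148]
b bench 2897 mean [ 5.265e-01  2.641e-01 -5.000e-04] rect [530.2 262.2] [160.9 214.4] 43.3 z [-0.0039 -0.0004  0.0023]
```

View pics/c.png

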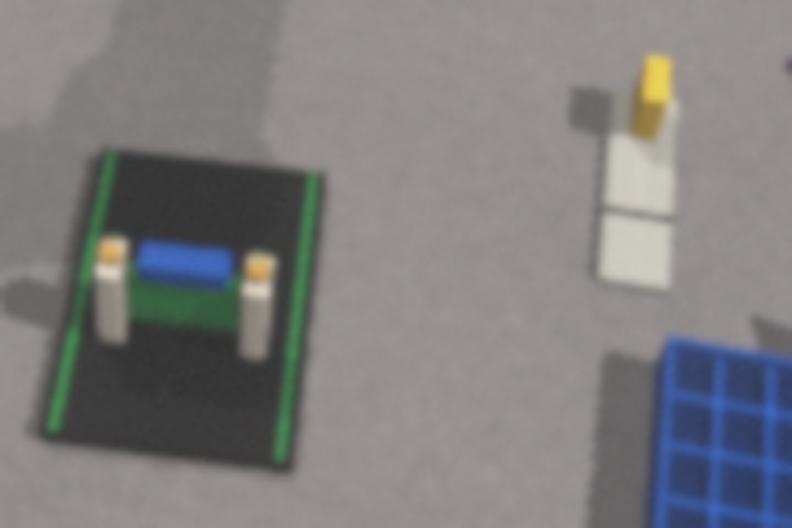

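The crop confirms it: the stand is turned about -10° with the comb slightly lowered, and the gauge is turned about -14.5° at (0.515, 0.265). I'm moving over to the gauge now, turning as I go.

Call:
{"fn": "carry_out", "kwargs": {"commands": [[1,0.6,-1,0,0,0,1],[1,0.6,-1,0,0,0,1],[1,0.6,-1,0,0,0,1],[1,0.6,-1,0,0,0,1],[1,0.6,-1,0,0,0,1],[1,0.6,-1,0,0,0,1],[1,0.6,-1,0,0,0,0.1],[1,0.6,-1,0,0,0,0]]}}

```text
clock: 0.9
position: [0.3341, -0.3856, 0.2266]
ee_rot: [-3.117, 0.392, 0.001]
force: [0.7, -0.2, -0.6]
width: 1.0
gripper_force: 0.0
```

```bash
cat >> h.py <<'E'
def togo(xyz,yaw):
    """remaining move in row units (25 mm, 0.1 rad): tool x,y,z and turn"""
    o=arm.observe(); r=R.from_rotvec(o['ee_rot'])
    T=R.from_euler('z',yaw,degrees=True)*R.from_euler('x',180,degrees=True)
    print('t',round(o['clock'],2),'pos',o['position'].round(4),'F',o['force'].round(1),'w',round(o['width'],3),'g',round(o['gripper_force'],1))
    print('shift units',(r.inv().apply(np.array(xyz)-o['position'])/.025).round(2),'turn units',((r.inv()*T).as_rotvec()/.1).round(3))
E
python3 -c "
from h import *
togo([.463,.278,.16],-14.6)"
```

```text
t 0.9 pos [ 0.3341 -0.3856  0.2266] F [ 0.7 -0.2 -0.6] w 1.0 g 0.0
shift units [ -1.57 -27.     2.67] turn units [-0.001  0.004  0.049]
```

Call:
{"fn": "carry_out", "kwargs": {"commands": [[1,0,-1,0,0,0,0],[1,0,-1,0,0,0,0],[1,0,-1,0,0,0,0],[1,0,-1,0,0,0,0],[1,0,-1,0,0,0,0],[1,0,-1,0,0,0,0],[1,0,-1,0,0,0,0],[1,0,-1,0,0,0,0]]}}

```text
clock: 1.7
position: [0.3829, -0.1919, 0.2266]
ee_rot: [-3.117, 0.391, 0.001]
force: [0.1, -0.3, -0.3]
width: 0.998
gripper_force: 0.0
```

Call:
{"fn": "carry_out", "kwargs": {"commands": [[1,0,-1,0,0,0,0],[1,0,-1,0,0,0,0],[1,0,-1,0,0,0,0],[1,0,-1,0,0,0,0],[1,0,-1,0,0,0,0],[1,0,-1,0,0,0,0],[1,0,-1,0,0,0,0],[1,0,-1,0,0,0,0]]}}

```text
clock: 2.5
position: [0.4322, 0.0018, 0.2266]
ee_rot: [3.117, -0.391, -0.001]
force: [-0.2, 0.8, 0.7]
width: 1.0
gripper_force: 0.0
```

Call:
{"fn": "carry_out", "kwargs": {"commands": [[1,-0.2,-1,0,0,0,0],[1,-0.2,-1,0,0,0,0],[1,-0.2,-1,0,0,0,0],[1,-0.2,-1,0,0,0,0],[1,-0.2,-1,0,0,0,0],[1,-0.2,-1,0,0,0,0],[1,-0.2,-1,0,0,0,0],[1,-0.2,-1,0,0,0,0]]}}

```text
clock: 3.3
position: [0.4426, 0.2054, 0.2264]
ee_rot: [3.117, -0.391, -0.001]
force: [0.3, 0.1, -0.2]
width: 1.0
gripper_force: 0.0
```

Call:
{"fn": "carry_out", "kwargs": {"commands": [[1,0,-1,0.3,0,0,0],[1,0,-1,0.4,0,0,0],[1,0,-0.9,0.5,0,0,0],[1,0,0,0.5,0,0,0],[1,0,0,0.2,0,0,0],[1,0,0,0,0,0,0]]}}

```text
clock: 3.9
position: [0.4602, 0.2733, 0.1783]
ee_rot: [3.115, -0.392, -0.002]
force: [1.1, 0.3, -0.6]
width: 0.996
gripper_force: 0.0
```

```bash
python3 -c "
from h import *
togo([.463,.278,.16],-14.6)
im,o=shot('wrist'); save(im['pixels'],'w1.png'); W=world(im,o); np.savez('w1.npz',p=im['pixels'],W=W)
H,S,V=cv2.cvtColor(im['pixels'],cv2.COLOR_RGB2HSV).transpose(2,0,1)
for n,m in (('top',(H>18)&(H<35)&(S>120)&(W[...,2]>.042)&(W[...,2]<.055)),('blade',(S<60)&(V>110)&(W[...,2]>.003)&(W[...,2]<.01))):
    q=W[m]; print(n,len(q))
    if len(q)>3: print(q.mean(0).round(4),cv2.minAreaRect((q[:,:2]*1000).astype(np.float32)))
"
```

```text
t 3.9 pos [0.4602 0.2733 0.1783] F [ 1.1  0.3 -0.6] w 0.996 g 0.0
shift units [ 0.06 -0.21  0.73] turn units [0.022 0.013 0.047]
top 405
[0.4657 0.2787 0.0455] ((465.5181579589844, 278.7674865722656), (15.094905853271484, 35.15389633178711), 77.35462951660156)
blade 3602
[0.5268 0.265  0.0058] ((507.5915832519531, 332.1541442871094), (148.46653747558594, 220.4759063720703), 7.622930526733398)
```

View pics/w1.png

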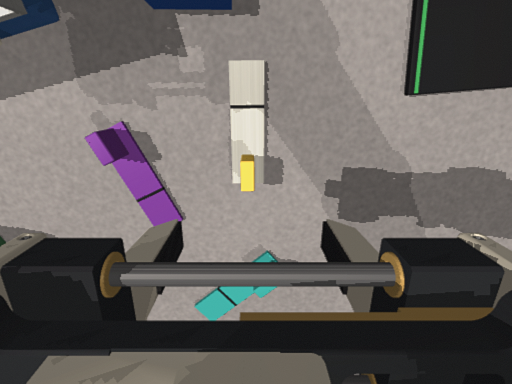

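The wrist view shows the gauge upright in the image, handle top at (247,173) and line at row 106. The purple and turquoise pieces are clear of the fingers.

```bash
python3 -c "
from h import *
d=np.load('w1.npz'); p,W=d['p'],d['W']
H,S,V=cv2.cvtColor(p,cv2.COLOR_RGB2HSV).transpose(2,0,1)
m=((W[...,2]>.0035)&(W[...,2]<.012)).astype(np.uint8); m=cv2.morphologyEx(m,cv2.MORPH_OPEN,np.ones((5,5)))
n,l,s,c=cv2.connectedComponentsWithStats(m); i=l[85,247]; print(s[i])
q=W[l==i]; print(q.mean(0),cv2.minAreaRect((q[:,:2]*1000).astype(np.float32)))
togo([.4655,.2785,.012],-14.3)
"
```

```text
[ 229   60   35  123 3485]
[0.53057528 0.26209698 0.00577745] ((516.208984375, 266.8172302246094), (39.88853454589844, 144.62940979003906), 76.50348663330078)
t 3.95 pos [0.4607 0.2735 0.179 ] F [0.6 0.3 0.7] w 1.0 g 0.0
shift units [ 0.14 -0.25  6.68] turn units [ 0.012  0.004 -0.008]
```

Call:
{"fn": "carry_out", "kwargs": {"commands": [[1,0.15,-0.25,0.9,0,0,-0.1],[1,0,0,1,0,0,0],[1,0,0,1,0,0,0],[1,0,0,1,0,0,0],[1,0,0,1,0,0,0],[1,0,0,1,0,0,0],[1,0,0,0.6,0,0,0],[1,0,0,0,0,0,0]]}}

```text
clock: 4.75
position: [0.4654, 0.2785, 0.0157]
ee_rot: [3.117, -0.376, -0.003]
force: [-0.3, 0.4, 0.7]
width: 1.004
gripper_force: 0.0
```

```bash
python3 -c "
from h import *
togo([.4655,.279,.012],-13.8)"
```

```text
t 4.75 pos [0.4654 0.2785 0.0157] F [-0.3  0.4  0.7] w 1.004 g 0.0
shift units [-0.   -0.02  0.15] turn units [0.023 0.013 0.006]
```

Call:
{"fn": "carry_out", "kwargs": {"commands": [[0.4,0,0,0.1,0,0,0],[0.1,0,0,0,0,0,0],[0,0,0,0,0,0,0],[0,0,0,0,0,0,0],[0,0,0,0,0,0,0],[0,0,0,0,0,0,0],[0,0,0,0,0,0,0],[0,0,0,0,0,0,0]], "squeeze": 30}}

```text
clock: 5.55
position: [0.466, 0.2799, 0.0142]
ee_rot: [3.119, -0.375, -0.0]
force: [0.2, 0.2, -0.2]
width: 0.353
gripper_force: 0.0
```

Call:
{"fn": "carry_out", "kwargs": {"commands": [[0,0,0,-0.3,0,0,0],[0,0,0,-0.7,0,0,0],[0,0,0,-1,0,0,0],[0,0,0,-0.6,0,0,0],[0,0,0,0,0,0,0]]}}

```text
clock: 6.05
position: [0.4671, 0.2808, 0.0815]
ee_rot: [-3.117, 0.375, -0.005]
force: [0.8, -0.6, -2.4]
width: 0.17
gripper_force: 30.0
```

```bash
cat > g.py <<'E'
from h import *
def held(f):
    """blade and handle seen by the wrist camera, in tool coordinates (mm)"""
    im,o=shot('wrist'); save(im['pixels'],f); W=world(im,o)
    Z=im['range_z']; r=R.from_rotvec(o['ee_rot']); L=r.inv().apply((W-o['position']).reshape(-1,3)).reshape(W.shape)
    m=((L[...,2]>-.0)&(L[...,2]<.02)&(L[...,0]>.0)&(abs(L[...,1])<.06)).astype(np.uint8)
    m=cv2.morphologyEx(m,cv2.MORPH_OPEN,np.ones((5,5)))
    n,l,s,c=cv2.connectedComponentsWithStats(m)
    i=1+np.argmax(s[1:,4]); q=L[l==i]*1000
    (cx,cy),(w,h),a=cv2.minAreaRect(q[:,:2].astype(np.float32)); print('held',len(q),'c',round(cx,1),round(cy,1),'size',round(w,1),round(h,1),round(a,2),'z',np.percentile(q[:,2],[5,50,95]).round(1))
    print('x range',np.percentile(q[:,0],[0.5,99.5]).round(1))
    # black line
    V=im['pixels'].max(-1); k=(l==i)&(V<90); print('line',k.sum(), (L[k]*1000).mean(0).round(1) if k.sum() else '')
    for x0 in range(15,110,15):
        t=q[(q[:,0]>=x0)&(q[:,0]<x0+15)]
        if len(t)>20: print(x0,'y',np.percentile(t[:,1],[1,99]).round(1),'z',np.median(t[:,2]).round(1),end='; ')
    print()
    return im,o,L,l==i
if __name__=='__main__':
    togo([.45,.02,.09],-9.8); held('w2.png')
E
python3 g.py
```

```text
t 6.05 pos [0.4671 0.2808 0.0815] F [ 0.8 -0.6 -2.4] w 0.17 g 30.0
shift units [ 1.81 10.29 -0.37] turn units [-0.027 -0.027 -0.683]
held 232 c 16.8 -1.4 size 2.1 15.6 0.05 z [ 1.6  9.7 18.7]
x range [15.8 17.9]
line 0 
15 y [-8.9  6.1] z 9.7;
```

View pics/w2.png

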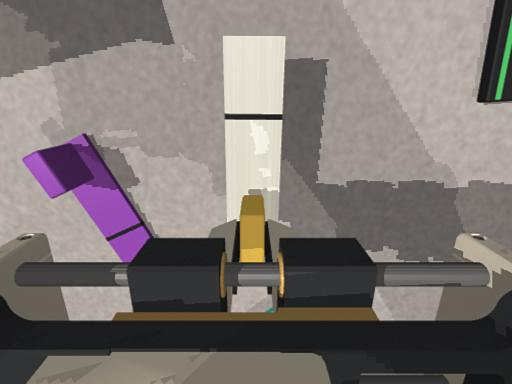

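The gauge is held with the blade straight ahead in the image, line at (253,116). The fingers were still closing when the lift began, so I'm measuring the actual height and tilt of the blade in the grip.

```bash
sed -i 's/(L\[...,2\]>-.0)&(L\[...,2\]<.02)/(L[...,2]>.004)\&(L[...,2]<.055)/; s/>.0)&(abs/>.02)\&(abs/' g.py; python3 g.py
```

```text
t 6.1 pos [0.4665 0.2802 0.0801] F [-0.7  0.6 -1.8] w 0.167 g 30.0
shift units [ 1.83 10.27 -0.41] turn units [-0.013 -0.015 -0.684]
held 8876 c 72.2 -1.0 size 104.4 40.3 0.45 z [32.8 33.9 35.1]
x range [ 20.9 123.9]
line 279 [74.2 -0.9 33.6]
15 y [-20.9  18.2] z 33.7; 30 y [-20.6  18.5] z 33.7; 45 y [-20.8  18.7] z 33.8; 60 y [-20.5  18.7] z 33.8; 75 y [-20.7  18.6] z 33.9; 90 y [-20.2  18.8] z 34.0; 105 y [-20.4  18.9] z 34.1;
```

The fingertips hold only the top 6 mm of the handle, so I'll set it down and grip it again lower.

Call:
{"fn": "carry_out", "kwargs": {"commands": [[0,0,0,0.6,0,0,0],[0,0,0,0.6,0,0,0],[0,0,0,0.3,0,0,0],[0,0,0,0.1,0,0,0],[0,0,0,0,0,0,0],[0.5,0,0,0,0,0,0],[0.5,0,0,0,0,0,0],[0.5,0,0,0,0,0,0]]}}

```text
clock: 6.95
position: [0.466, 0.28, 0.0391]
ee_rot: [-3.119, 0.375, 0.0]
force: [0.5, 0.7, 0.2]
width: 0.378
gripper_force: 0.0
```

```bash
python3 -c "
from h import *
togo([.466,.280,.012],-13.8)"
```

```text
t 6.95 pos [0.466  0.28   0.0391] F [0.5 0.7 0.2] w 0.378 g 0.0
shift units [-0.    0.    1.08] turn units [-0.001  0.     0.016]
```

Call:
{"fn": "carry_out", "kwargs": {"commands": [[0.5,0,0,0.5,0,0,0],[0.5,0,0,0.4,0,0,0],[0.5,0,0,0.15,0,0,0],[0,0,0,0,0,0,0],[0,0,0,0,0,0,0],[0,0,0,0,0,0,0],[0,0,0,0,0,0,0],[0,0,0,0,0,0,0]]}}

```text
clock: 7.75
position: [0.4661, 0.2799, 0.0133]
ee_rot: [-3.119, 0.375, -0.001]
force: [0.1, -0.4, 0.9]
width: 0.169
gripper_force: 29.9
```

Call:
{"fn": "carry_out", "kwargs": {"commands": [[0,0,0,0,0,0,0],[0,0,0,0,0,0,0],[0,0,0,0,0,0,0]]}}

```text
clock: 8.05
position: [0.4662, 0.2799, 0.0133]
ee_rot: [-3.119, 0.375, -0.001]
force: [-0.5, -1.0, 5.5]
width: 0.176
gripper_force: 29.9
```

Call:
{"fn": "carry_out", "kwargs": {"commands": [[0,0,0,-0.5,0,0,0],[0,0,0,-1,0,0,0],[0,0,0,-0.7,0,0,0],[0,0,0,0,0,0,-0.3],[0,0,0,0,0,0,-0.4]]}}

```text
clock: 8.55
position: [0.4661, 0.28, 0.0684]
ee_rot: [-3.13, 0.262, -0.001]
force: [-0.7, 0.4, -1.9]
width: 0.17
gripper_force: 29.9
```

```bash
sed -i 's/togo.*held/togo([.4614,.0129,.07],-9.8); held/' g.py; python3 g.py
```

```text
t 8.55 pos [0.4661 0.28   0.0684] F [-0.7  0.4 -1.9] w 0.17 g 29.9
shift units [ 1.59 10.57 -0.07] turn units [-0.006 -0.008  0.042]
held 11736 c 72.1 -1.1 size 103.9 40.2 0.34 z [6.5 7.6 8.6]
x range [ 21.1 123.4]
line 376 [73.5 -0.4  7.3]
15 y [-21.   18.3] z 7.6; 30 y [-20.9  18.2] z 7.5; 45 y [-20.7  18.3] z 7.6; 60 y [-20.7  18.3] z 7.5; 75 y [-20.7  18.5] z 7.6; 90 y [-20.6  18.6] z 7.6; 105 y [-20.5  18.7] z 7.6;
```

Call:
{"fn": "carry_out", "kwargs": {"commands": [[0,0.2,0.5,0,0,0,0],[0,0.2,1,0,0,0,0],[0,0.2,1,0,0,0,0],[0,0.2,1,0,0,0,0],[0,0.2,1,0,0,0,0],[0,0.2,1,0,0,0,0],[0,0.2,1,0,0,0,0],[0,0.2,1,0,0,0,0]]}}

```text
clock: 9.4
position: [0.4732, 0.086, 0.0675]
ee_rot: [3.129, -0.268, -0.001]
force: [0.4, 0.2, -1.5]
width: 0.176
gripper_force: 29.9
```

Call:
{"fn": "carry_out", "kwargs": {"commands": [[0,0,1,0,0,0,0],[0,0,1,0,0,0,0],[0,0,0.7,0,0,0,0],[0,0,0.35,0,0,0,0],[0,0,0,0,0,0,0],[0,0,0,0,0,0,0]]}}

```text
clock: 10.0
position: [0.4611, 0.0137, 0.0679]
ee_rot: [-3.13, 0.266, -0.0]
force: [0.1, 0.4, -0.9]
width: 0.174
gripper_force: 29.9
```

```bash
cat > st.py <<'E'
from g import *
im,o,L,m=held('w3.png'); togo([.4614,.0129,.07],-9.8)
W=world(im,o); H,S,V=cv2.cvtColor(im['pixels'],cv2.COLOR_RGB2HSV).transpose(2,0,1)
def st(n,mm):
    q=W[mm]
    if len(q)<5: print(n,'few');return
    r=cv2.minAreaRect((q[:,:2]*1000).astype(np.float32)); print(n,len(q),np.round(r[0],1),np.round(r[1],1),round(r[2],2),'z',np.median(q[:,2]).round(4))
st('bluetop',(H>100)&(H<130)&(S>120)&(W[...,2]>.078)&(W[...,2]<.1))
st('brass',(S>60)&(H<30)&(W[...,2]>.078)&(W[...,2]<.1)&(W[...,0]>.56))
st('posts',(W[...,2]>.03)&(W[...,2]<.1)&(W[...,0]>.58)&(abs(W[...,1])<.1))
st('bed',(W[...,2]>.008)&(W[...,2]<.016)&(V<90)&(abs(W[...,1])<.12)&~m&(W[...,0]>.44))
g=(H>45)&(H<80)&(S>100)&(W[...,2]<.03)&(abs(W[...,1])<.12)
n,l,s,c=cv2.connectedComponentsWithStats(g.astype(np.uint8))
for i in range(1,n):
    if s[i,4]>60: st('green%d'%i,l==i)
E
python3 st.py
```

```text
held 11765 c 72.1 -1.3 size 104.1 40.2 0.33 z [6.4 7.5 8.6]
x range [ 21.  123.4]
line 382 [73.5 -0.6  7.2]
15 y [-21.   18.1] z 7.6; 30 y [-21.   18.2] z 7.5; 45 y [-20.9  18.3] z 7.5; 60 y [-20.9  18.3] z 7.5; 75 y [-20.8  18.4] z 7.5; 90 y [-20.6  18.5] z 7.5; 105 y [-20.6  18.7] z 7.6; 
t 10.05 pos [0.4612 0.0141 0.068 ] F [ 0.6  1.1 -0.7] w 0.171 g 29.9
shift units [ 0.02  0.05 -0.08] turn units [-0.006 -0.002  0.026]
bluetop few
brass few
posts 786 [589.9  -8.3] [93.3 27.3] 80.03 z 0.0598
bed 18328 [551.   -1.8] [139.8 119.7] 80.36 z 0.0118
green1 1078 [561.9  59.6] [  5.5 118.4] 80.28 z 0.0123
green2 1107 [541.  -62.9] [  5.8 117.8] 80.1 z 0.0122
green3 63 [605.9  29.8] [3.5 4.9] 13.4 z 0.0221
```

View pics/w3.png

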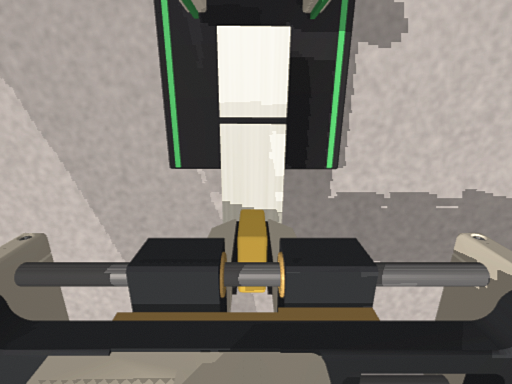

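The wrist view shows the blade in line with the bed; the green strips at columns ~175 and ~335 centre on the blade at ~253. I need about 1.5 mm of sideways correction, then I'll lower it onto the bed.

Call:
{"fn": "carry_out", "kwargs": {"commands": [[0,0,0.06,0.4,0,0,0],[0,0,0,0.6,0,0,0],[0,0,0,0.4,0,0,0],[0,0,0,0.2,0,0,0],[0,0,0,0.05,0,0,0],[0,0,0,0,0,0,0],[0,0,0,0,0,0,0]]}}

```text
clock: 10.75
position: [0.461, 0.0118, 0.027]
ee_rot: [-3.13, 0.265, -0.001]
force: [0.7, -0.6, -0.9]
width: 0.172
gripper_force: 29.9
```

```bash
sed -i 's/w3.png/w4.png/' st.py; python3 st.py
```

```text
held 37960 c 79.3 0.0 size 120.0 118.5 90.0 z [ 6.9 14.9 16.5]
x range [ 21.1 137.9]
line 24720 [93.1 -1.  15.2]
15 y [-58.3  58.3] z 26.4; 30 y [-58.5  58.6] z 14.8; 45 y [-58.7  58.6] z 14.8; 60 y [-58.5  58.5] z 14.8; 75 y [-58.6  58.6] z 14.8; 90 y [-58.6  58.4] z 14.7; 105 y [-58.5  58.6] z 14.7; 
t 10.8 pos [0.461  0.0118 0.0271] F [ 0.3  0.4 -2. ] w 0.172 g 29.9
shift units [ 0.01 -0.05 -1.72] turn units [-0.001 -0.008  0.018]
bluetop few
brass few
posts few
bed 3297 [544.8  -0.6] [139.5 107.2] 80.45 z 0.0117
green1 1430 [555.7  60.9] [  5.8 106.1] 80.15 z 0.0124
green2 1443 [535. -62.] [  5.8 106.2] 80.04 z 0.0122
```

```bash
cat > rel.py <<'E'
from h import *
import sys
im,o=shot('wrist'); save(im['pixels'],sys.argv[1]); W=world(im,o); r=R.from_rotvec(o['ee_rot'])
L=r.inv().apply((W-o['position']).reshape(-1,3)).reshape(W.shape)*1000
H,S,V=cv2.cvtColor(im['pixels'],cv2.COLOR_RGB2HSV).transpose(2,0,1)
dy=lambda q:np.polyfit(q[:,0],q[:,1],1)
g=(H>45)&(H<80)&(S>100)&(W[...,2]<.016)
a=L[g&(L[...,1]<-40)&(L[...,1]>-80)]; b=L[g&(L[...,1]>40)&(L[...,1]<80)]
pa,pb=dy(a),dy(b); ax=(pa+pb)/2
m=(S<60)&(V>110)&(W[...,2]>.0155)&(W[...,2]<.024)&(abs(L[...,1])<28)&(L[...,0]>24)
e=[[],[]]
for x0 in np.arange(26,125,3):
    t=L[m&(abs(L[...,0]-x0)<1.5)]
    if len(t)>30:
        lo,hi=np.percentile(t[:,1],[1,99])
        if hi-lo>36: e[0].append(x0); e[1].append((lo+hi)/2)
bl=np.polyfit(*e,1)
print('strips y at x=75',np.polyval(pa,75).round(2),np.polyval(pb,75).round(2),'axis',np.polyval(ax,75).round(2),'deg',np.degrees(ax[0]).round(2))
print('blade y at x=75',np.polyval(bl,75).round(2),'deg',np.degrees(bl[0]).round(2),'n',len(e[0]),'ztop',np.median(W[m][:,2]).round(4))
k=(V<80)&(abs(L[...,1])<17)&(W[...,2]>.0155)&(W[...,2]<.024)&(L[...,0]>50)&(L[...,0]<95)
if k.sum(): print('line x',L[k][:,0].mean().round(2),k.sum(),'world',W[k].mean(0).round(4))
E
python3 rel.py w5.png; python3 -c "
from h import *
togo([.5353,.0001,.0255],-9.8)"
```

```text
strips y at x=75 -64.03 59.96 axis -2.03 deg 0.05
blade y at x=75 -1.19 deg 0.32 n 33 ztop 0.0196
line x 73.65 293 world [ 0.5335 -0.0013  0.0199]
t 10.85 pos [0.4611 0.0117 0.0271] F [ 0.3  0.2 -1.2] w 0.173 g 29.9
shift units [ 3.   -0.04  0.07] turn units [-0.002 -0.009  0.017]
```

Call:
{"fn": "carry_out", "kwargs": {"commands": [[0,0,-0.02,0.05,0,0,-0.05],[0,0.2,0,0,0,0,0],[0,0.4,0,0,0,0,0],[0,0.5,0,0,0,0,0],[0,0.5,0.02,0,0,0,0],[0,0.4,0,0,0,0,0],[0,0.2,0,0,0,0,0],[0,0,0,0,0,0,0]]}}

```text
clock: 11.65
position: [0.5158, 0.0025, 0.0254]
ee_rot: [-3.131, 0.259, -0.001]
force: [-0.3, 0.2, -1.0]
width: 0.174
gripper_force: 29.9
```

```bash
python3 rel.py w6.png; python3 - <<'E'
from h import *
togo([.5353,.0001,.0255],-9.8)
for n in ('scene','side'):
    im,_=shot(n); save(im['pixels'],n+'2.png')
    np.savez(n+'2.npz',p=im['pixels'],W=world(im))
a=cv2.imread('pics/scene2.png')[160:280,210:320];b=cv2.imread('pics/side2.png')[150:250,185:290]
cv2.imwrite('pics/c2.png',np.hstack([cv2.resize(a,(400,436),interpolation=2),cv2.resize(b,(400,436),interpolation=2)]))
E
```

```text
strips y at x=75 -63.23 60.47 axis -1.38 deg 0.37
blade y at x=75 -1.19 deg 0.29 n 22 ztop 0.0178
line x 73.69 327 world [ 0.5885 -0.0098  0.0182]
t 11.7 pos [0.515  0.0027 0.0253] F [-0.6  0.2 -0.7] w 0.172 g 29.9
shift units [ 0.82 -0.03 -0.01] turn units [-0.     0.003  0.066]
```

View pics/w6.png

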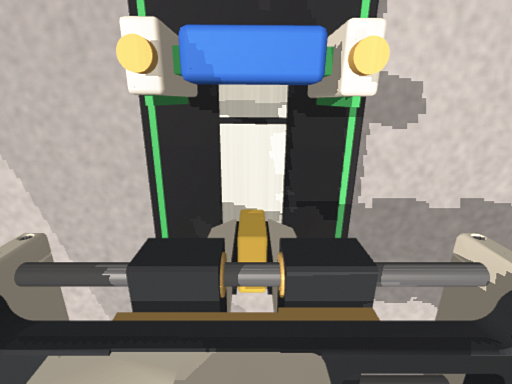

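View pics/c2.png

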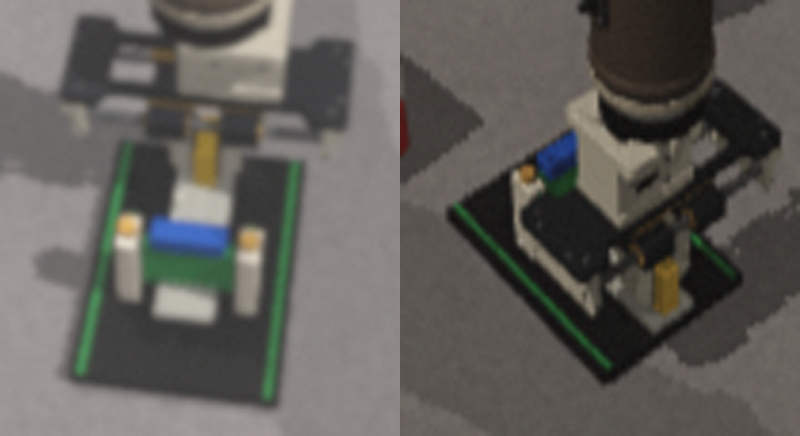

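The wrist view shows the line at row 120, just in front of the blue bar (rows 25-83), with the blade centred between the posts. The scene crop shows the tip already through under the comb. Next I'll measure the remaining distance from the caps and post faces in this same view.

```bash
cat > fin.py <<'E'
from h import *
def rem(W,p,f,tag):
    """L in tool frame mm, heights from world"""
    H,S,V=cv2.cvtColor(p,cv2.COLOR_RGB2HSV).transpose(2,0,1); L=f(W); z=W[...,2]
    for n,m in (('brass',(H>12)&(H<30)&(S>90)&(z>.078)&(z<.095)),('blue',(H>100)&(H<130)&(S>120)&(z>.079)&(z<.095)),
                ('postfront',(S<70)&(V>90)&(z>.03)&(z<.07)),('combfront',(H>45)&(H<85)&(S>80)&(z>.03)&(z<.068))):
        m&=(abs(L[...,1])<60)&(L[...,0]>55)&(L[...,0]<130)
        for s in (-1,1):
            k=m&(np.sign(L[...,1])==s); q=L[k]
            if len(q)>5: print(tag,n,s,len(q),'mean',q.mean(0).round(1),'x5/50/95',np.percentile(q[:,0],[5,50,95]).round(1),'y',np.percentile(q[:,1],[2,98]).round(1),'z',np.median(z[k]).round(4))
if __name__=='__main__':
    im,o=shot('wrist'); r=R.from_rotvec(o['ee_rot'])
    f=lambda W:r.inv().apply((W-o['position']).reshape(-1,3)).reshape(W.shape)*1000
    rem(world(im,o),im['pixels'],f,'w')
    for n in ('scene','side'):
        d=np.load(n+'2.npz'); rem(d['W'],d['p'],f,n)
E
python3 fin.py
```

```text
w brass -1 1281 mean [101.2 -40.5 -58.1] x5/50/95 [ 96.4 101.3 106.1] y [-46.4 -35.2] z 0.0837
w brass 1 1270 mean [100.7  38.1 -58.1] x5/50/95 [ 95.9 100.7 105.5] y [32.8 44. ] z 0.0836
w blue -1 4546 mean [101.  -12.6 -59.9] x5/50/95 [ 93.  101.1 108.9] y [-25.   -0.5] z 0.0854
w blue 1 4049 mean [100.9  11.4 -59.9] x5/50/95 [ 92.9 101.  108.7] y [ 0.5 22.6] z 0.0854
w postfront -1 801 mean [ 98.7 -34.5 -32.6] x5/50/95 [ 88.9  95.8 112.1] y [-36.7 -33.9] z 0.0615
w postfront 1 815 mean [ 98.1  32.  -32.8] x5/50/95 [ 88.3  95.2 112. ] y [31.3 35.8] z 0.0617
w combfront -1 213 mean [ 86.9 -39.5 -27.1] x5/50/95 [84.7 86.5 88.3] y [-40.3 -31.4] z 0.0542
w combfront 1 206 mean [ 86.4  36.9 -26.6] x5/50/95 [84.3 86.1 87.7] y [29.4 37.5] z 0.0534
scene brass -1 19 mean [101.3 -40.1 -58.8] x5/50/95 [ 96.4 101.1 105.6] y [-45.  -35.4] z 0.0836
scene brass 1 20 mean [100.7  40.4 -58.4] x5/50/95 [ 94.6 101.6 105.8] y [35.5 45.4] z 0.0835
scene blue -1 72 mean [104.5 -12.5 -59.2] x5/50/95 [ 96.7 105.  110.7] y [-24.2  -0.8] z 0.085
scene blue 1 70 mean [103.1  12.8 -59.5] x5/50/95 [ 94.5 103.5
[... 204 characters left out ...]
5] y [ 4.5 45.7] z 0.0503
scene combfront -1 89 mean [105.8 -16.1 -25.3] x5/50/95 [104.2 105.8 107.2] y [-29.4  -0.6] z 0.0517
scene combfront 1 81 mean [105.7  14.7 -25.1] x5/50/95 [104.3 105.9 107.4] y [ 1.8 26.6] z 0.0505
side brass -1 16 mean [100.3 -40.5 -57.3] x5/50/95 [ 93.8  99.6 109.2] y [-45.9 -35.9] z 0.0821
side blue -1 44 mean [ 98.3 -13.8 -59.4] x5/50/95 [ 91.7  97.9 106.1] y [-25.   -0.8] z 0.0845
side blue 1 8 mean [102.2   4.2 -58.7] x5/50/95 [ 96.1 102.9 107.2] y [1.  9.2] z 0.0845
side postfront -1 18 mean [105.1 -45.6 -30.3] x5/50/95 [ 96.6 104.9 112.7] y [-47.6 -41. ] z 0.059
side combfront -1 29 mean [ 96.2 -11.7 -32.1] x5/50/95 [93.4 96.1 98.8] y [-25.1  -0.6] z 0.0577
```

```bash
python3 - <<'E'
from h import *
im,o=shot('wrist'); K,T=im['mtx'],im['tool_from_camera']
p=cv2.cvtColor(cv2.imread('pics/w5.png'),cv2.COLOR_BGR2RGB); V=p.max(-1).astype(float)
u,v=np.meshgrid(np.arange(512),np.arange(384)); d=np.stack([(u-K[0,2])/K[0,0],(v-K[1,2])/K[1,1],np.ones_like(u)],-1)@T[:3,:3].T
def plane(z): return (T[:3,3]+d*((z-T[2,3])/d[...,2])[...,None])*1000
P=plane(.0148)
for y0 in (-50,-45,-40,-35,35,40,45,50):
    k=(abs(P[...,1]-y0)<2)&(P[...,0]>15)&(P[...,0]<60); x=P[...,0][k]; w=V[k]
    b=np.arange(15,60,1.); m=np.array([np.median(w[(x>=a)&(x<a+1)]) if ((x>=a)&(x<a+1)).any() else np.nan for a in b])
    i=np.nanargmin(np.diff(m)); print(y0,'edge x',b[i]+1,m[max(0,i-2):i+4])
Q=plane(.0076); k=(V<70)&(abs(Q[...,1])<15)&(Q[...,0]>60)&(Q[...,0]<90); print('line',Q[k].mean(0),k.sum())
E
```

```text
-50 edge x 31.0 [178.5 179.  183.   57.   32.   44. ]
-45 edge x 31.0 [178.  182.  187.   57.5  31.   44. ]
-40 edge x 31.0 [187.5 188.5 188.5  57.5  31.   43.5]
-35 edge x 31.0 [182.  180.5 182.5  56.5  33.   43.5]
35 edge x 31.0 [181. 182. 178.  70.  36.  42.]
40 edge x 31.0 [181.  183.5 181.5  90.5  35.   42.5]
45 edge x 31.0 [179.  183.  183.5  92.   35.5  43. ]
50 edge x 31.0 [201.  201.5 198.5  91.   34.   42. ]
line [73.64885475  0.55697967  7.6       ] 260
```

```bash
python3 - <<'E'
from h import *
im,o=shot('wrist'); K,T=im['mtx'],im['tool_from_camera']
print('cam in tool',T[:3,3].round(3), o['position'].round(4))
V=im['pixels'].max(-1).astype(np.float32)
def samp(x,y,z):
    c=(np.stack([x,y,z],-1)/1000-T[:3,3])@T[:3,:3]; q=c@K.T; q=q[:,:2]/q[:,2:]
    return cv2.remap(V,q[:,0].astype(np.float32)[None],q[:,1].astype(np.float32)[None],1)[0]
x=np.arange(70,100,.5)
for y in (-44.5,-42,-39,-37,35,37,40,42.5):
    s=samp(x,y+0*x,13.5+0*x); g=np.diff(s); i=np.argmax(g); print(y,'post base x',x[i]+.25,s[i-2:i+4].round())
x=np.arange(65,85,.5)
for y in (-12,-6,0,6,12):
    s=samp(x,y+0*x,7.6+0*x); w=(s<(s.min()+s.max())/2); print('line',x[w].mean().round(2),w.sum()/2)
E
```

```text
cam in tool [ 0.085 -0.002 -0.158] [0.5144 0.0028 0.0254]
-44.5 post base x 84.25 [47. 47. 48. 67. 83. 86.]
-42 post base x 88.75 [ 85.  84.  90. 120. 130. 128.]
-39 post base x 88.75 [ 29.  30.  65. 113. 130. 129.]
-37 post base x 88.75 [ 28.  31.  65. 112. 131. 129.]
35 post base x 88.25 [ 31.  32.  63. 111. 130. 129.]
37 post base x 88.25 [ 31.  33.  61. 109. 133. 132.]
40 post base x 88.25 [ 84.  83.  89. 119. 138. 136.]
42.5 post base x 83.75 [30. 32. 36. 65. 82. 86.]
line 73.75 4.0
line 73.75 4.0
line 73.75 4.0
line 73.75 4.0
line 73.5 3.5
```

The post bases at bed height put the comb's front face at tool x = 96.5 mm, and the caps agree to 0.5 mm. The line is at 73.7 mm, so there's about 22.7 mm still to slide.

Call:
{"fn": "carry_out", "kwargs": {"commands": [[0,0.3,0,0,0,0,0],[0,0.4,0.005,0,0,0,0],[0,0.21,0,0,0,0,0],[0,0,0,0,0,0,0],[0,0,0,0,0,0,0],[0,0,0,0,0,0,0]]}}

```text
clock: 12.55
position: [0.5371, -0.0011, 0.0254]
ee_rot: [3.131, -0.258, -0.0]
force: [0.1, 0.7, -0.8]
width: 0.173
gripper_force: 29.9
```

```bash
cat > chk.py <<'E'
from h import *
im,o=shot('wrist'); K,T=im['mtx'],im['tool_from_camera']
print(o['position'].round(4),o['force'].round(1),o['ee_rot'].round(3))
V=im['pixels'].max(-1).astype(np.float32); save(im['pixels'],'w7.png')
def samp(x,y,z):
    c=(np.stack([x,y,z],-1)/1000-T[:3,3])@T[:3,:3]; q=c@K.T; q=q[:,:2]/q[:,2:]
    return cv2.remap(V,q[:,0].astype(np.float32)[None],q[:,1].astype(np.float32)[None],1)[0]
x=np.arange(50,90,.5)
for y in (-39,-37,35,37):
    s=samp(x,y+0*x,13.5+0*x); g=np.diff(s); i=np.argmax(g); print(y,'post base x',x[i]+.25,s[i-2:i+4].round())
x=np.arange(62,85,.5)
for y in (-12,0,12): print('line',samp(x,y+0*x,7.6+0*x).round().astype(int))
E
python3 chk.py; python3 fin.py | grep -E "w (brass|blue)"
```

```text
[ 0.5371 -0.0011  0.0254] [ 0.1  0.7 -0.8] [ 3.131 -0.258 -0.   ]
-39 post base x 58.75 [ 46.  59.  92. 139. 166. 173.]
-37 post base x 58.75 [ 46.  61.  95. 141. 165. 173.]
35 post base x 58.25 [ 29.  55. 106. 165. 197. 205.]
37 post base x 58.25 [ 28.  43.  81. 140. 195. 206.]
line [192 202 211 218 219 219 218 217 218 219 220 220 220 220 220 219 220 221
 222 221 221 222 222 221 222 223 223 224 229 229 230 235 240 240 240 240
 240 240 241 242 242 242 242 242 240 238]
line [228 232 236 239 239 238 238 239 239 239 240 240 240 240 240 240 240 241
 241 241 241 241 242 242 241 241 242 242 241 241 241 241 241 241 241 241
 241 241 240 240 240 240 240 241 238 236]
line [227 232 237 240 240 240 240 239 240 240 240 240 240 240 240 240 241 241
 241 241 240 240 240 241 240 240 240 241 241 240 240 240 240 240 240 240
 240 240 240 240 240 240 239 240 238 235]
w brass -1 1005 mean [ 78.8 -40.6 -58.1] x5/50/95 [73.9 78.9 83.4] y [-46.6 -35.4] z 0.0837
w brass 1 997 mean [ 78.3  38.  -58. ] x5/50/95 [73.4 78.3 82.9] y [32.7 44. ] z 0.0836
w blue -1 3517 mean [ 78.8 -12.7 -60. ] x5/50/95 [70.9 79.  86.1] y [-25.1  -0.4] z 0.0854
w blue 1 3134 mean [ 78.7  11.4 -59.9] x5/50/95 [70.8 78.8 86.2] y [ 0.6 22.5] z 0.0854
```

The line is now within about 0.3 mm of the comb's front face and the blade is on the bed, so I'm letting go and rising.

Call:
{"fn": "carry_out", "kwargs": {"commands": [[0.5,0,0,0,0,0,0],[0.5,0,0,0,0,0,0],[0.5,0,0,0,0,0,0],[0.5,0,0,0,0,0,0]]}}

```text
clock: 13.05
position: [0.5374, -0.0011, 0.0255]
ee_rot: [3.131, -0.258, 0.0]
force: [-0.3, 0.1, -0.0]
width: 0.466
gripper_force: 0.0
```

Call:
{"fn": "carry_out", "kwargs": {"commands": [[0.5,0,0,-0.4,0,0,0],[0.5,0,0,-0.8,0,0,0],[0.5,0,0,-1,0,0,0],[0.5,0,0,-1,0,0,0],[0,0,0,-0.8,0,0,0],[0,0,0,0,0,0,0],[0,0,0,0,0,0,0]]}}

```text
clock: 13.75
position: [0.5376, -0.0012, 0.1261]
ee_rot: [3.131, -0.258, 0.002]
force: [-0.4, 0.5, -1.1]
width: 0.289
gripper_force: 0.0
```

```bash
python3 - <<'E'
from h import *
im,o=shot('wrist'); s,_=shot('side'); c,_=shot('scene'); r=R.from_rotvec(o['ee_rot'])
print(o['position'].round(4),o['width'])
W=world(im,o); L=r.inv().apply((W-o['position']).reshape(-1,3)).reshape(W.shape)*1000
p=im['pixels'];H,S,V=cv2.cvtColor(p,cv2.COLOR_RGB2HSV).transpose(2,0,1)
m=(H>100)&(H<130)&(S>120)&(W[...,2]>.079)&(W[...,2]<.095)&(abs(L[...,1])<60); q=L[m]
print('blue tool',q.mean(0).round(1),cv2.minAreaRect(q[:,:2].astype(np.float32)),'z',np.median(W[m][:,2]))
m=(H>18)&(H<35)&(S>120)&(W[...,2]>.052)&(W[...,2]<.064); 
if m.any(): print('handle top tool',L[m].mean(0).round(1))
b=cv2.cvtColor(s['pixels'],cv2.COLOR_RGB2BGR)[150:250,185:290]
save(p,'w8.png')
cv2.imwrite('pics/c3.png',np.hstack([cv2.resize(b,(400,380),interpolation=2),cv2.resize(cv2.imread('pics/w8.png'),(400,380))]))
E
```

```text
[ 0.5376 -0.0012  0.1261] 0.28941360284742335
blue tool [78.  -1.5 40.9] ((77.80743408203125, -1.4191951751708984), (49.52933120727539, 17.527873992919922), 89.91285705566406) z 0.08535136974073021
handle top tool [-0.6 -1.4 68.7]
```

View pics/c3.png

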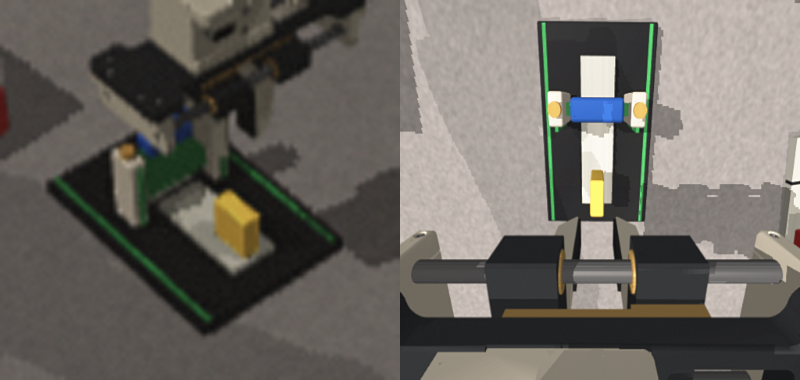

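Side crop: the gauge is released with the handle behind the comb. Wrist crop: the blade is straight and centred on the bed, and its tip sticks out past the bar. Before pressing I'll check the depth at bed level, using the tip and the bed ends.

```bash
python3 - <<'E'
from h import *
im,o=shot('wrist'); K,T=im['mtx'],im['tool_from_camera']; zt=o['position'][2]*1000; print(o['position'].round(4),T[:3,3].round(3))
V=im['pixels'].max(-1).astype(np.float32)
def samp(x,y,h):
    c=(np.stack([x,y,zt-h+0*x],-1)/1000-T[:3,3])@T[:3,:3]; q=c@K.T; q=q[:,:2]/q[:,2:]
    return cv2.remap(V,q[:,0].astype(np.float32)[None],q[:,1].astype(np.float32)[None],1)[0]
def edge(lo,hi,ys,h,sg,n):
    x=np.arange(lo,hi,.25); r=[]
    for y in ys:
        g=np.diff(cv2.blur(samp(x,y+0*x,h)[None],(5,1))[0])*sg; r.append(x[np.argmax(g)]+.12)
    print(n,np.round(r,1))
edge(100,140,(-12,-6,0,6,12),18,-1,'tip')
edge(140,175,(-45,-30,0,30,45),12,1,'far edge')
edge(-40,-5,(-45,-40,38,43),12,-1,'near edge')
edge(-40,0,(-17,-14,12,15),18,1,'blade rear')
edge(50,80,(-40,-38,36,38),12,1,'post base')
E
```

```text
[ 0.5367 -0.0012  0.1247] [ 0.085 -0.002 -0.158]
tip [124.4 124.4 124.4 124.4 124.4]
far edge [153.6 153.6 153.4 153.4 153.4]
near edge [ -7.1 -10.4 -26.6  -6.9]
blade rear [-20.6 -20.6 -20.6 -20.6]
post base [64.1 65.1 64.1 63.1]
```

By the far bed edge the tip is 29.1 mm short of it against 30 wanted, and the measured length is 145.0 mm. The depth is good to about 1 mm. Next I'm moving shut fingers over the blue bar.

Call:
{"fn": "carry_out", "kwargs": {"commands": [[0,0.5,0,0,0,0,0],[0,0.9,0,0,0,0,0],[0,0.9,0,0.2,0,0,0],[0,0.6,0,0.4,0,0,0],[0,0.24,0,0.5,0,0,0],[0,0,0,0.2,0,0,0],[0,0,0,0,0,0,0],[0,0,0,0,0,0,0]], "squeeze": 10}}

```text
clock: 14.75
position: [0.6141, -0.0137, 0.0929]
ee_rot: [3.131, -0.257, -0.001]
force: [1.0, 0.1, -0.2]
width: 0.002
gripper_force: 0.0
```

```bash
python3 -c "
from h import *
togo([.6133,-.0135,.088],-10)
im,_=shot('scene'); W=world(im); H,S,V=cv2.cvtColor(im['pixels'],cv2.COLOR_RGB2HSV).transpose(2,0,1)
m=np.zeros(H.shape,bool); m[190:275,225:300]=1; m&=(H>100)&(H<130)&(S>120)&(W[...,2]>.06); print(W[m].mean(0),np.percentile(W[m][:,2],[5,50,95]))
a=cv2.cvtColor(im['pixels'],cv2.COLOR_RGB2BGR)[160:280,210:320]; cv2.imwrite('pics/c4.png',cv2.resize(a,(440,480),interpolation=2))"
```

```text
t 14.75 pos [ 0.6141 -0.0137  0.0929] F [ 1.   0.1 -0.2] w 0.002 g 0.0
shift units [-0.03 -0.    0.2 ] turn units [0.001 0.008 0.106]
[ 0.62079888 -0.01216112  0.08284214] [0.07622372 0.08433494 0.08702523]
```

View pics/c4.png

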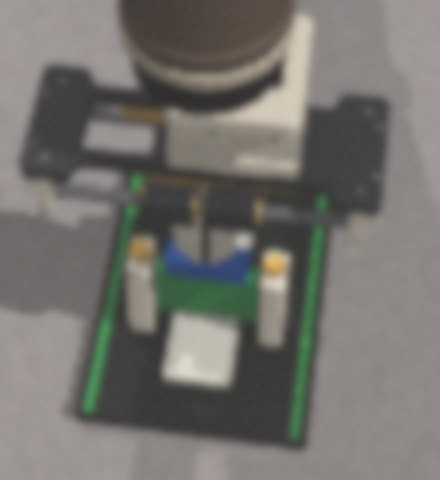

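The crop shows the shut fingers centred over the blue bar between the posts. I'm pressing down slowly.

Call:
{"fn": "carry_out", "kwargs": {"commands": [[0,0,0,0.2,0,0,0],[0,0,0,0.1,0,0,0],[0,0,0,0.06,0,0,0],[0,0,0,0.06,0,0,0],[0,0,0,0.06,0,0,0],[0,0,0,0,0,0,0]]}}

```text
clock: 15.4
position: [0.6148, -0.014, 0.0808]
ee_rot: [3.131, -0.258, -0.0]
force: [-0.7, 0.4, 1.7]
width: 0.009
gripper_force: 0.9
```

Call:
{"fn": "carry_out", "kwargs": {"commands": [[0,0,0,0.04,0,0,0],[0,0,0,0.04,0,0,0],[0,0,0,0,0,0,0]]}}

```text
clock: 15.7
position: [0.6148, -0.0139, 0.0788]
ee_rot: [-3.131, 0.258, 0.0]
force: [-1.7, 0.0, 2.3]
width: 0.004
gripper_force: 1.1
```

Call:
{"fn": "carry_out", "kwargs": {"commands": [[0,0,0,0.04,0,0,0],[0,0,0,0,0,0,0]]}}

```text
clock: 15.9
position: [0.6148, -0.0139, 0.0783]
ee_rot: [3.131, -0.258, 0.0]
force: [-2.7, -0.2, 7.7]
width: 0.006
gripper_force: 3.9
```

Call:
{"fn": "carry_out", "kwargs": {"commands": [[0,0,0,0.04,0,0,0],[0,0,0,0,0,0,0]]}}

```text
clock: 16.1
position: [0.6149, -0.0139, 0.0782]
ee_rot: [3.131, -0.258, 0.001]
force: [-5.9, -0.5, 16.1]
width: 0.007
gripper_force: 8.2
```

The comb has stalled at z = 0.078 with the force climbing to 16 N, so it's seated on the blade. I'm lifting away.

Call:
{"fn": "carry_out", "kwargs": {"commands": [[0,0,0,-0.1,0,0,0],[0,0,0,-0.5,0,0,0],[0,0,0,-1,0,0,0],[0,0,0,-1,0,0,0],[0,-0.5,0,-1,0,0,0],[0,-1,0,-0.5,0,0,0],[0,-1,0,0,0,0,0],[0,-1,0,0,0,0,0]]}}

```text
clock: 16.9
position: [0.5281, 0.0005, 0.1805]
ee_rot: [-3.131, 0.258, -0.003]
force: [0.5, 0.7, -0.5]
width: 0.007
gripper_force: 0.0
```

Call:
{"fn": "carry_out", "kwargs": {"commands": [[0,0,0,0,0,0,0],[0,0,0,0,0,0,0],[0,0,0,0,0,0,0]]}}

```text
clock: 17.2
position: [0.5295, 0.0001, 0.1798]
ee_rot: [-3.131, 0.258, -0.002]
force: [0.2, -0.1, 0.6]
width: 0.007
gripper_force: 0.0
```

```bash
python3 - <<'E'
from h import *
im,o=shot('wrist'); W=world(im,o); save(im['pixels'],'w9.png'); print(o['position'].round(4),o['force'].round(1))
H,S,V=cv2.cvtColor(im['pixels'],cv2.COLOR_RGB2HSV).transpose(2,0,1)
m=(H>100)&(H<130)&(S>120)&(W[...,2]>.065)&(W[...,2]<.095); print('bar',W[m].mean(0).round(4),np.median(W[m][:,2]).round(4))
m=(H>18)&(H<35)&(S>120)&(W[...,2]>.052)&(W[...,2]<.064); q=W[m]; print('handle',q.mean(0).round(4),cv2.minAreaRect((q[:,:2]*1000).astype(np.float32)))
cv2.imwrite('pics/c5.png',cv2.resize(cv2.imread('pics/w9.png')[:260,130:400],(623,600),interpolation=2))
E
```

```text
[5.295e-01 1.000e-04 1.798e-01] [ 0.2 -0.1  0.6]
bar [ 0.6148 -0.0126  0.0775] 0.0775
handle [5.374e-01 5.000e-04 5.750e-02] ((536.2039184570312, 0.3545551300048828), (15.169282913208008, 36.12168884277344), 80.23789978027344)
```

View pics/c5.png

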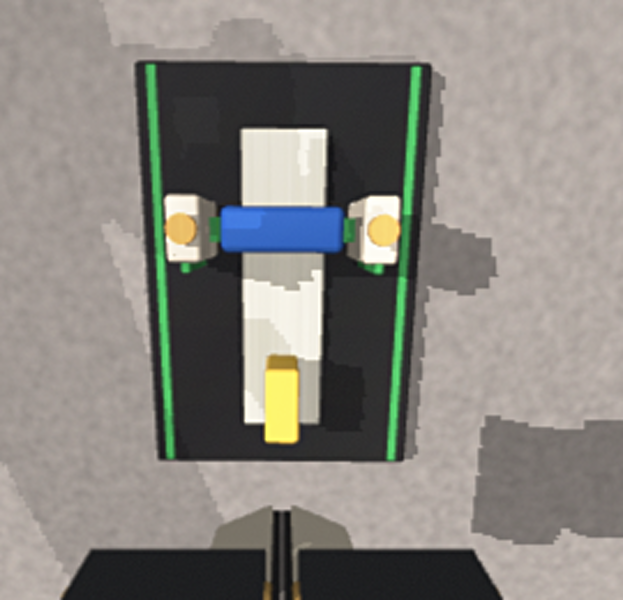

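The comb is down: bar top at 0.0775, about 0.078 wanted. The blade is straight and centred. Now one metric check of the depth, since all the bed edges are in view.

```bash
python3 - <<'E'
from h import *
im,o=shot('wrist'); K,T=im['mtx'],im['tool_from_camera']; zt=o['position'][2]*1000
W=world(im,o); V=im['pixels'].max(-1).astype(np.float32)
def samp(x,y,h):
    c=(np.stack([x,y,zt-h+0*x],-1)/1000-T[:3,3])@T[:3,:3]; q=c@K.T; q=q[:,:2]/q[:,2:]
    return cv2.remap(V,q[:,0].astype(np.float32)[None],q[:,1].astype(np.float32)[None],1)[0]
def edge(lo,hi,ys,h,sg,n):
    x=np.arange(lo,hi,.25); r=[]
    for y in ys:
        g=np.diff(cv2.blur(samp(x,y+0*x,h)[None],(5,1))[0])*sg; r.append(x[np.argmax(g)]+.12)
    print(n,np.round(r,1))
edge(105,150,(-12,-6,0,6,12),18,-1,'tip')
edge(145,185,(-45,-30,0,30,45),12,1,'far edge')
edge(-60,-20,(-45,-35,-25,25,35,45),12,-1,'near edge')
edge(-35,5,(-17,-14,12,15),18,1,'blade rear')
edge(-60,-20,(-45,25),0,-1,'near edge at h=0')
v=im['R'] if 'R' in im else T[:3,2]; print('axis',np.round(v,3),T[:3,3].round(3))
E
```

```text
tip [131.4 131.4 131.4 131.4 131.4]
far edge [161.1 160.6 160.4 160.4 160.4]
near edge [-38.1 -38.1 -38.1 -38.1 -37.9 -38.1]
blade rear [-13.1 -13.1 -13.1 -14.1]
near edge at h=0 [-42.6 -42.6]
axis [-0.308 -0.     0.951] [ 0.085 -0.002 -0.158]
```

Tip gap is 29.1 mm (30 wanted), rear gap 25.0 mm (25 wanted), so the line is within 1 mm of the comb's face. Handing in.

```bash
python3 -c "
from cell import arm
print(arm.sign_off())"
```

```text
the job is handed in; nothing more can be done
None
```

The job is handed in at about 17 s: the yellow-handled gauge is flat, straight and centred under the comb, with its line measured within about 1 mm of the comb's front face; I let go of it, then pressed the comb down until it rested on the blade.

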